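# Show the bottom of a washed beaker to the inspection camera

## Robot

A 7-joint arm with a two-finger parallel gripper is mounted at the origin on the work surface. World frame = base frame: x ahead of the robot, y to its left, z up, the work surface at z = 0. Lengths are in m, angles in rad, forces in N, time in s.
With the tool pointing down it reaches from about 0.4 to 0.875 m from the base axis. Payload 6.5 kg.
Tool frame: the origin (TCP) lies at the very end of the fingers, on their centre line; the grasp point (between the pads) lies 19 mm behind it; x points along the fingers, z is the direction in which the jaws open and shut, and the axes are right-handed (so a half turn about x gives the same grasp; the last joint's range is limited). The gripper opens to 85 mm and grips with 20 to 120 N. Pads are 22 mm wide; open, the fingers measure 114 mm over their backs; the gripper's body (76 mm by 85 mm) begins 54 mm behind the grasp point. The pads swing forward as they close: fully open they stand 13 mm farther back than shut.
Start: joints at [1.272, 0.536, -0.004, 1.538, 0.003, 1.067, -0.071], TCP at [0.15, -0.632, 0.231] pointing down, gripper open.
Joint ranges: [-2.7, 2.7], [-0.37, 2.16], [-1.27, 1.26], [0.24, 2.4], [-1.31, 4.45], [0.19, 1.91], [-2.76, 2.76]. Speed limits (rad/s): [2.39, 2.39, 3.14, 3.14, 3.14, 3.14, 3.14].

## Interface

Orientations are given as a unit quaternion [w, x, y, z].
In Python, from bench import arm gives the robot as it stands. The module is installed in compiled form; this text tells all that it offers.
- The arm moves only by the tool arm_command, never from a script. Its argument "commands" is a list of rows, each a list of 7 numbers: the shift along the tool's x, y, z in units of 25 mm (1.0 is 25 mm), then the turn, a rotation vector about the tool's x, y, z in rad, then the finger opening in mm, from 0 to 85.4. A call has 1 to 12 rows; each row is the pose to reach, as a shift and turn from the pose commanded when the call began, along the tool's axes at that moment; what a row does not reach only later rows make up. A row lasts 1/10 s, in which the tool goes at most 50 mm and 8.59 degrees, less where a joint would pass 70% of its speed; a pose out of reach is approached as far as the arm can. A call with a gripper value outside its range is refused whole. The fingers move at their own pace and stop on an object; "squeeze" is the grip in N (left out, the last holds). Time passes only in rows, so rows that repeat a pose let the fingers close. It gives the time, the measured TCP pose, the force and the opening at its end, in the units of the state.
- arm.get_obs(): the state, without advancing time (a new reading comes with each control period).
- arm.camera(name): name is "scene" or "top"; returns a dict with "img" (384x512x3 uint8, red, green, blue), "range_z" (384x512 float32, m along the optical axis (not along the pixel's ray), 0 where there is no reading), "camera_matrix" (3x3 intrinsics, pixels), "extrinsics" (4x4, takes a point from world to camera coordinates). Camera axes: x right, y up, looking along -z (the intrinsics and any distortion apply to the point x, -y, -z); pixel columns grow to the right and rows downward; lengths in m; the calibration is good to about 2 mm. A picture is of the moment at which its call begins.
- arm.finish_job(): hands the job in, once; it reports no verdict.
The state is a dict: "time": time; "joint_positions": joint angles; "joint_vel": joint speeds; "tau": joint torques, N m; "ee_pos": TCP position; "orientation": TCP orientation; "wrist_force": force on the tool from outside, world axes, zero at the start; "ft_torque": the same for the moment, N m; "grip_width": opening from 0.0 (shut) to 1.0 (fully open).
Only numpy, scipy, OpenCV 4.12 (cv2) and the standard library are available. Lean on these libraries where they do the work, as an engineer would, in place of code of your own. Each camera call takes 0.05 s, during which the arm holds its last target. There are 200 camera calls.

## Task

The small beaker that is covered with a glass dish is next for the cleanliness check: take the dish off it, set the dish down flat in the free half of the steel tray, without dropping it, and let go of it. Then pick the beaker up and hold it in the air in front of the upward-looking inspection camera, centred on the lens, with its bottom facing squarely into the lens, about 15 cm from it; finish while still holding it there, quite still. Leave the other glassware, the spoon and the camera alone.

Things in the scene. Friction and masses are not known exactly. Their poses are not given: they have to be found in the camera images.
- beaker_mid (a point): Centre, half-way up (35 mm), of the small covered beaker: clear glass, 50 mm across outside all the way up, 70 mm tall, wall 2.5 mm, about 50 g, white graduation lines. It stands upright on the table in any of three spots shared with the bare and the large beaker. z runs along its axis from bottom to mouth. Its turn about z does not matter.
- beaker_bottom (a point): The centre of the underside of that same beaker (35 mm below beaker_mid along its z); axes as beaker_mid.
- cover_mid (a point): Centre of the round clear glass dish over the small beaker, turned over like a cap: 60 mm across outside, 16 mm tall, wall 2.5 mm, open below, about 30 g. Its flat top (3 mm) rests loose on the beaker's rim; its skirt hangs 13 mm down outside it, 2.5 mm play all round, its lower edge 57 mm and its top 73 mm above the table. Lifts straight up. Point 8 mm above its lower edge; z up.
- cover: The same dish; origin at the centre of its open lower edge, z up through its flat top.
- beaker: The same small covered beaker; origin at the centre of its underside, z up.
- tray: Fixed shallow stainless steel tray, 170 mm (its x) by 260 mm (its y) outside, rim 12 mm high, rim and floor 3 mm thick, standing on the table; origin at the centre of its underside. One dish already lies in its +y half.
- tray_free (a point): Centre of the free half of the tray, on the upper face of its floor (3 mm above the table), 62 mm from the tray's centre towards its -y end; axes as the tray. Beside it there is a clear 160 mm along the tray's x.
- lens (a point): Centre of the front face of the inspection camera's lens, in the middle of a black ring light 72 mm across. Its z axis is the direction in which the camera looks: towards the robot's side and up, 55 degrees above level. The lens is about 112 mm above the table.
- camera: The inspection camera on its stand, fixed: a dark steel foot 104 mm across and 14 mm high, a thin post behind the middle, and a head of 95 mm length with the ring light at its front end, the highest part, reaching about 135 mm. Origin at the centre of the foot's underside; the camera faces the foot's -x side, and the lens is 45 mm to that side of the origin.
- bare_beaker: A small beaker of the same size with nothing over it, to be left alone; origin at the centre of its underside.
- large_beaker: A large glass beaker, 70 mm across and 95 mm tall, to be left alone; origin at the centre of its underside.
- large_cover: The glass dish over the large beaker, 90 mm across and 18 mm tall, its top 98 mm above the table; to be left alone. Origin at the centre of its lower edge.
- tray_dish: A dish like the cover (60 mm across, 16 mm tall) already lying open side down in the +y half of the tray; to be left alone. Origin at the centre of its lower edge.
- spoon: Steel spoon, 150 mm long, lying on the table near the robot's left.
Not all that is in view belongs to the job. Leave any blue, orange or yellow look-alike of the beaker alone.

How it is judged:
On the way:
1. the dish that covered the small beaker lies flat in the tray, let go (x of cover_mid in the frame of tray between -0.058 and 0.058 m and y of cover_mid in the frame of tray between -0.102 and 0 m and height (world z) of cover_mid below 0.016 m and (angle between cover_mid's own z axis and vertical below 0.12 rad or angle between cover_mid's own z axis and vertical above 3.02 rad) and contact force between the fingers and cover below 0.05 N and linear speed of cover below 0.03 m/s), for 0.2 s.
At the end, for the whole second after the job is handed in: Cover flat on the tray floor in its free half, let go. Small beaker in the fingers, in the air and still, bottom centre within 20 mm of the lens axis (each way) and 125 to 175 mm before the lens, bottom to the lens, axis within 0.2 rad of the lens axis (all of step 1 and x of beaker_bottom in the frame of lens between -0.02 and 0.02 m and y of beaker_bottom in the frame of lens between -0.02 and 0.02 m and z of beaker_bottom in the frame of lens between 0.125 and 0.175 m and z of beaker_mid in the frame of lens above 0.155 m and angle between the z axis of beaker_mid and the z axis of lens, either way round below 0.2 rad and contact force between the fingers and beaker above 1 N and contact force between beaker and camera below 0.05 N and contact force between beaker and large_cover below 0.05 N and height (world z) of beaker_bottom above 0.15 m and linear speed of beaker below 0.03 m/s and angular speed of beaker below 0.2 rad/s); the arm keeps its last pose, push and grip.
It fails at once if the other beakers or their cover shifted by more than 25 mm (distance of any of bare_beaker, large_beaker, large_cover from where it was at the start of the episode above 0.025 m).
It fails at once if the dish already in the tray or the spoon shifted by more than 25 mm (distance of any of tray_dish, spoon from where it was at the start of the episode above 0.025 m).
It fails at once if the small covered beaker is dropped or thrown (moves faster than 0.7 m/s with no finger on it) (contact force between the fingers and beaker below 0.01 N and linear speed of beaker above 0.7 m/s).
It fails at once if the dish that covered it is dropped or thrown (moves faster than 0.7 m/s with no finger on it) (contact force between the fingers and cover below 0.01 N and linear speed of cover above 0.7 m/s).
It fails at once if the inspection camera is bumped (more than 3 N) (contact force between anything else and camera above 3 N).
It also fails if it takes over 72 s, if anything falls off the work surface, if the arm or the gripper's body presses on something with over 40 N, if the wrist force passes 120 N, or if a joint passes its speed limit or range.

## Working session

There is one attempt and no reset: what is moved stays moved. The work goes in short steps, Python scripts to look and compute and a tool call to move; the robot and the scene stay as the last step left them, time stands still between calls to the robot, and variables do not carry over. Pictures are saved under pics/ and viewed, about 8 in all and at most 12, crops included, and the job is handed in when it is done.

Besides the shell and the picture viewer there is one more tool, called after ">>>" by a JSON object that holds its "fn" and its "kwargs". arm_command: Moves the arm, as the interface text tells. Its arguments: {"type":"object","properties":{"commands":{"type":"array","items":{"type":"array","items":{"type":"number"}}},"squeeze":{"type":"number"}},"required":["commands"]}

```bash
mkdir -p pics; cat > h.py <<'E'
import numpy as np, cv2
from scipy.spatial.transform import Rotation as R
from bench import arm
def snap(n):
    c=arm.camera(n); return c
def save(img,f): cv2.imwrite('pics/'+f,img[:,:,::-1])
def ray(c,u,v):
    K=c['camera_matrix'];E=c['extrinsics']
    d=np.linalg.inv(K)@np.array([u,v,1.]); d=np.array([d[0],-d[1],-d[2]])
    Rm=E[:3,:3]; o=-Rm.T@E[:3,3]; return o,Rm.T@d
def onplane(c,u,v,z):
    o,d=ray(c,u,v); return o+d*(z-o[2])/d[2]
def pt(c,u,v):
    o,d=ray(c,u,v); return o+d*c['range_z'][int(v),int(u)]
def proj(c,p):
    q=c['extrinsics']@np.append(p,1); q=np.array([q[0],-q[1],-q[2]]); w=c['camera_matrix']@q; return w[:2]/w[2]
E
python3 - <<'E'
from h import *
o=arm.get_obs(); print({k:np.round(v,3) for k,v in o.items()})
a=snap('scene');b=snap('top')
save(a['img'],'s0.png');save(b['img'],'t0.png')
for c in(a,b): print(np.round(ray(c,256,192),3))
np.savez('v0.npz',**{n+k:v for n,c in(('s_',a),('t_',b)) for k,v in c.items() if isinstance(v,np.ndarray)})
E
```

```text
{'time': np.float64(0.0), 'joint_positions': array([ 1.272,  0.537, -0.004,  1.539,  0.003,  1.067, -0.071]), 'joint_vel': array([ 0.002,  0.   , -0.001,  0.001,  0.001,  0.002,  0.002]), 'tau': array([ 1.000e-03, -5.834e+01,  1.048e+00, -2.591e+01,  1.200e-02,
        1.000e-02, -0.000e+00]), 'ee_pos': array([ 0.15 , -0.632,  0.23 ]), 'orientation': array([ 0.554,  0.439,  0.555, -0.438]), 'wrist_force': array([-0.052,  0.91 ,  0.135]), 'ft_torque': array([ 0.012,  0.059, -0.011]), 'grip_width': np.float64(0.999)}
[[ 1.111  0.879  0.937]
 [-0.43  -0.642 -0.635]]
[[ 0.231  0.023  1.559]
 [ 0.203  0.019 -0.979]]
```

View pics/s0.png

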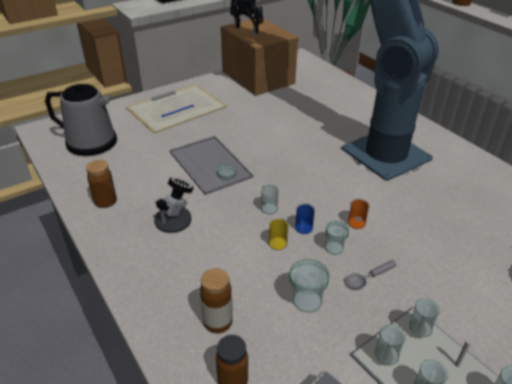

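View pics/t0.png

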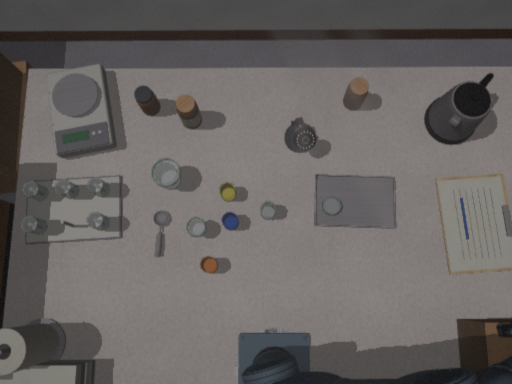

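Scene: covered small beaker candidates are (336,236) with a wider cap, (270,198) bare, and (310,284) large covered; blue, yellow and orange ones are decoys. In the top view they are at (197,227), (268,211) and (167,174). The tray is at about (355,201) with its dish at (332,206), and the camera is at (302,138). I'll confirm with an enlarged crop and measure.

```bash
python3 - <<'E'
from h import *
z=np.load('v0.npz'); C=lambda n:{k[2:]:z[k] for k in z.files if k.startswith(n)}
a=C('s_');b=C('t_')
A=cv2.resize(a['img'][170:320,240:400],(640,600),interpolation=cv2.INTER_CUBIC)
B1=cv2.resize(b['img'][195:255,140:290],None,fx=5,fy=5,interpolation=cv2.INTER_CUBIC)
B2=cv2.resize(b['img'][110:170,270:420],None,fx=5,fy=5,interpolation=cv2.INTER_CUBIC)
save(A,'c1.png'); save(np.vstack([B1,B2]),'c2.png')
for n,u,v,h in[('cov',197,227,.073),('bare',268,211,.07),('large',167,174,.098),('blue',231,221,.07),('traydish',332,206,.019),('camhead',305,141,.13)]:
    print(n,onplane(b,u,v,h).round(3),pt(b,u,v).round(3))
for n,u,v,h in[('cov',337,229,.073),('bare',270,190,.07),('large',310,273,.098)]:
    print(n,onplane(a,u,v,h).round(3),pt(a,u,v).round(3))
for u,v in[(317,176),(396,177),(394,228),(316,226)]: print('tray',onplane(b,u,v,.012).round(3))
for u,v in[(213,137),(251,177),(209,192),(170,151)]: print('tray s',onplane(a,u,v,.012).round(3))
E
```

```text
cov [0.429 0.235 0.073] [0.43  0.236 0.064]
bare [0.479 0.015 0.07 ] [0.491 0.015 0.   ]
large [0.592 0.329 0.098] [0.592 0.329 0.098]
blue [0.448 0.13  0.07 ] [0.458 0.135 0.   ]
traydish [ 0.503 -0.192  0.019] [ 0.503 -0.192  0.019]
camhead [ 0.687 -0.1    0.13 ] [ 0.693 -0.101  0.111]
cov [0.434 0.242 0.073] [0.437 0.245 0.077]
bare [0.485 0.017 0.07 ] [ 0.469 -0.005  0.048]
large [0.599 0.337 0.098] [0.599 0.336 0.097]
tray [ 0.605 -0.147  0.012]
tray [ 0.6   -0.406  0.012]
tray [ 0.432 -0.39   0.012]
tray [ 0.439 -0.14   0.012]
tray s [ 0.443 -0.386  0.012]
tray s [ 0.457 -0.126  0.012]
tray s [ 0.601 -0.132  0.012]
tray s [ 0.604 -0.389  0.012]
```

View pics/c1.png

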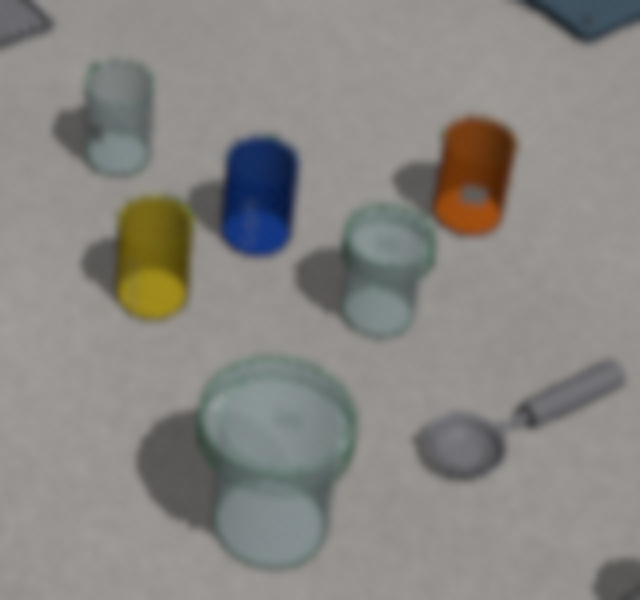

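View pics/c2.png

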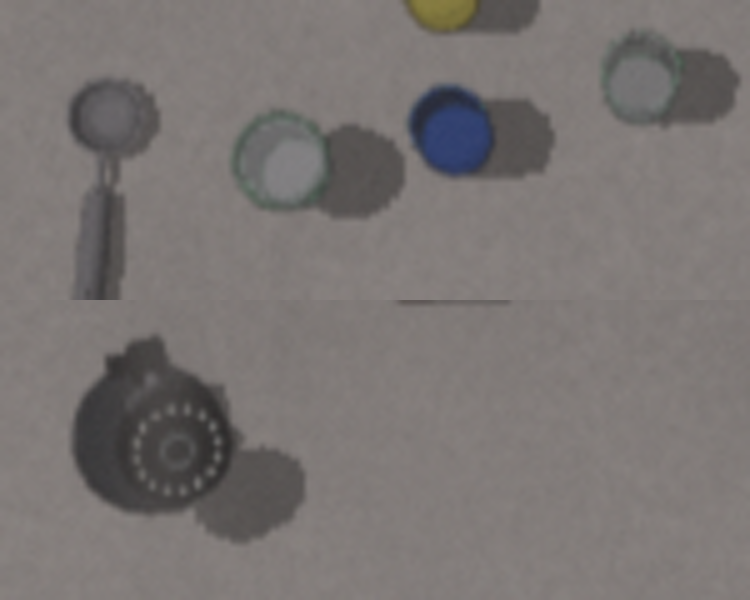

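The crops confirm it. The clear beaker at scene (336,236) has a 60 mm wide lip with a skirt, so it is the covered one. (270,198) is bare and (310,284) is large. In the top view the lid centre is at (196.4,227), the lens at (305.4,140) and the foot centre at (300.4,138). Next is the lens axis.

```bash
cat >> h.py <<'E'
def rows(p,Rt=None,p0=None,R0=None):
    """shift (25mm units) and rotvec from present pose to world p, Rt"""
    o=arm.get_obs(); q=o['orientation']; M=R.from_quat(np.r_[q[1:],q[0]]) if R0 is None else R0
    c=o['ee_pos'] if p0 is None else p0
    d=M.inv().apply(np.array(p)-c)/.025; r=(M.inv()*Rt).as_rotvec() if Rt is not None else np.zeros(3)
    print('pos',c.round(4),'axes x',M.as_matrix()[:,0].round(3),'z',M.as_matrix()[:,2].round(3),'shift',d.round(3),'rot',r.round(3),'t',o['time'],'w',o['grip_width'],'F',o['wrist_force'].round(1),'q',o['joint_positions'].round(2))
def tool(zdir,xdir=(0,0,-1)):
    x=np.array(xdir,float);x/=np.linalg.norm(x);z=np.array(zdir,float);z-=x*(z@x);z/=np.linalg.norm(z)
    return R.from_matrix(np.c_[x,np.cross(z,x),z])
E
python3 - <<'E'
from h import *
z=np.load('v0.npz'); C=lambda n:{k[2:]:z[k] for k in z.files if k.startswith(n)}
a=C('s_');b=C('t_')
l1=onplane(b,305.4,140,.112);f1=onplane(b,300.4,138,.014); print('lens',l1,'foot',f1,np.linalg.norm((l1-f1)[:2]))
# ring face points by depth, top view: plane fit
P=np.array([pt(b,u,v) for v in range(128,152) for u in range(294,318) if (u-305.4)**2+(v-140)**2<81])
P=P[(P[:,2]>.07)&(P[:,2]<.145)]
for _ in range(5):
    c=np.median(P,0) if _==0 else P.mean(0); n=np.linalg.svd(P-c)[2][2]; n*=np.sign(n[2]); r=(P-c)@n; P=P[abs(r)<max(.004,1.5*r.std())]
print('plane',c,n,len(P),r.std(),'elev',np.degrees(np.arcsin(n[2])),'az',np.degrees(np.arctan2(n[1],n[0])))
S=cv2.resize(a['img'][170:240,145:225],None,fx=8,fy=8,interpolation=cv2.INTER_CUBIC); save(S,'c3.png')
print(proj(a,l1),proj(a,f1))
# foot circle in scene
print('tool now');rows([.45,-.3,.28],tool([1,0,0]))
E
```

```text
lens [ 0.69643798 -0.1027287   0.112     ] foot [ 0.73500624 -0.09471766  0.014     ] 0.03939145908413327
plane [ 0.69732052 -0.10368059  0.10974437] [-0.57717625 -0.13557862  0.80528629] 194 0.0018825028132401845 elev 53.63791317617787 az -166.78088628361047
[181.72034725 181.54929535] [173.76971003 215.14031771]
tool now
pos [ 0.1498 -0.6319  0.2305] axes x [-0.     0.001 -1.   ] z [ 0.231 -0.973 -0.002] shift [ -1.966  14.747 -10.15 ] rot [-1.338e+00 -1.000e-03 -1.000e-03] t 0.1 w 0.994349482417016 F [ 0.2  0.4 -0.2] q [ 1.27  0.54 -0.    1.54  0.    1.07 -0.07]
```

View pics/c3.png

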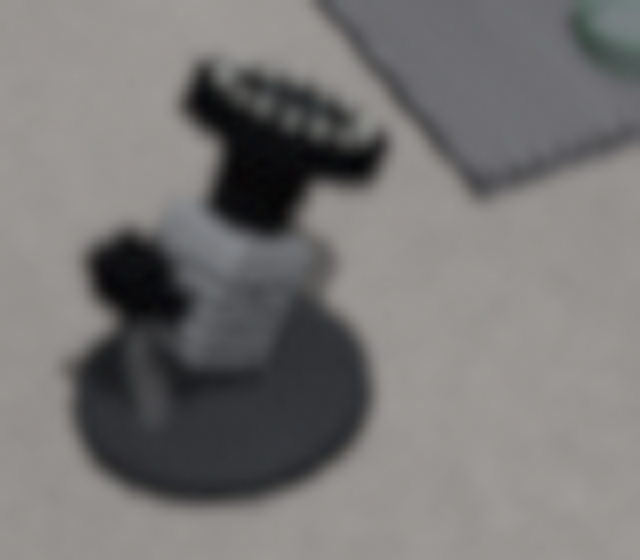

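Lens is about (0.697,-0.103,0.112) with its axis about (-0.560,-0.124,0.819): the plane fit gives 53.6° elevation and azimuth -167°, which agrees with the foot-to-lens line. First I move to a waypoint with the jaws along world x.

>>> {"fn": "arm_command", "kwargs": {"commands": [[-1.97,14.75,-10.15,-1.338,0,0,85],[-1.97,14.75,-10.15,-1.338,0,0,85],[-1.97,14.75,-10.15,-1.338,0,0,85],[-1.97,14.75,-10.15,-1.338,0,0,85],[-1.97,14.75,-10.15,-1.338,0,0,85],[-1.97,14.75,-10.15,-1.338,0,0,85],[-1.97,14.75,-10.15,-1.338,0,0,85],[-1.97,14.75,-10.15,-1.338,0,0,85],[-1.97,14.75,-10.15,-1.338,0,0,85],[-1.97,14.75,-10.15,-1.338,0,0,85],[-1.97,14.75,-10.15,-1.338,0,0,85],[-1.97,14.75,-10.15,-1.338,0,0,85]], "squeeze": 20}}

```text
time: 1.3
ee_pos: [0.4491, -0.3015, 0.28]
orientation: [0.707, 0.001, 0.708, -0.001]
wrist_force: [0.0, -0.4, -0.5]
grip_width: 1.0
```

```bash
python3 - <<'E'
from h import *
rows([.432,.239,.20],tool([1,0,0]))
E
```

```text
pos [ 0.4491 -0.3015  0.28  ] axes x [-0.001 -0.    -1.   ] z [ 1.    -0.002 -0.001] shift [ 3.199 21.62  -0.731] rot [-0.002 -0.001  0.   ] t 1.3 w 0.9999205326197539 F [ 0.  -0.4 -0.5] q [ 0.86  0.33 -0.44  1.75  0.16  1.09  0.37]
```

>>> {"fn": "arm_command", "kwargs": {"commands": [[1,7.2,-0.25,0,0,0,85],[1,7.2,-0.25,0,0,0,85],[1,7.2,-0.25,0,0,0,85],[1,7.2,-0.25,0,0,0,85],[2,14.4,-0.5,0,0,0,85],[2,14.4,-0.5,0,0,0,85],[2,14.4,-0.5,0,0,0,85],[2,14.4,-0.5,0,0,0,85],[3.2,21.6,-0.73,0,0,0,85],[3.2,21.6,-0.73,0,0,0,85],[3.2,21.6,-0.73,0,0,0,85],[3.2,21.6,-0.73,0,0,0,85]]}}

```text
time: 2.5
ee_pos: [0.4317, 0.2414, 0.1999]
orientation: [0.707, 0.0, 0.707, -0.0]
wrist_force: [0.6, 0.7, 0.3]
grip_width: 0.992
```

```bash
python3 - <<'E'
from h import *
rows([.432,.239,.10],tool([1,0,0]))
a=snap('scene'); 
S=cv2.resize(a['img'][140:280,280:400],None,fx=4,fy=4,interpolation=cv2.INTER_CUBIC); save(S,'c4.png')
E
```

```text
pos [0.4317 0.2414 0.1999] axes x [-0.     0.001 -1.   ] z [ 1.    -0.001 -0.   ] shift [ 3.997 -0.097  0.012] rot [-0.001 -0.    -0.001] t 2.5 w 0.9924448904547744 F [0.6 0.7 0.3] q [-0.04  0.4  -0.69  1.94  0.32  0.91 -0.89]
```

View pics/c4.png

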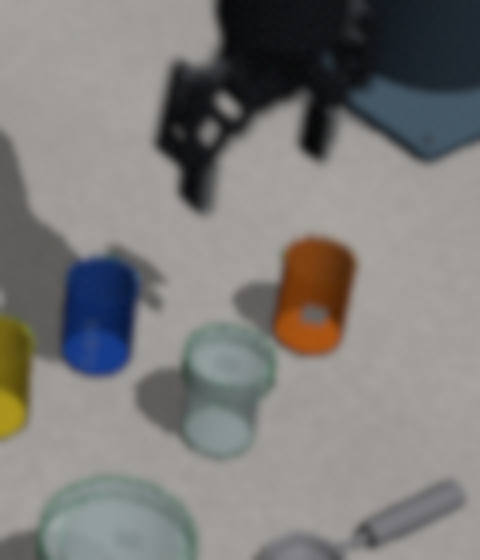

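The jaws hang above the lid, with tips at crop (200,205) and (315,155), i.e. midpoint scene (344,185). I check that against the projection, then descend.

```bash
python3 - <<'E'
from h import *
a=snap('scene')
for z in (.2,.213): print(z,[proj(a,[.4317+s*.043,.2414,z]).round(1) for s in(1,-1)])
print('seen',[280+50,140+51],[280+79,140+39])
for n,u,v in[('cov',280+228/4,140+360/4)]: print(onplane(a,u,v,.073))
E
```

```text
0.2 [array([329.6, 196.2]), array([356.8, 183.8])]
0.213 [array([330.2, 192. ]), array([357.5, 179.6])]
seen [330, 191] [359, 179]
[0.43651807 0.24520198 0.073     ]
```

>>> {"fn": "arm_command", "kwargs": {"commands": [[2,-0.1,0,0,0,0,85],[4,-0.1,0,0,0,0,85],[4,-0.1,0,0,0,0,85],[4,-0.1,0,0,0,0,85]]}}

```text
time: 3.0
ee_pos: [0.4321, 0.2357, 0.1009]
orientation: [0.707, 0.0, 0.708, -0.001]
wrist_force: [-0.2, 0.5, 1.5]
grip_width: 0.999
```

>>> {"fn": "arm_command", "kwargs": {"commands": [[1,0.1,0,0,0,0,85],[1.96,0.1,0,0,0,0,85],[1.96,0.1,0,0,0,0,85],[1.96,0.1,0,0,0,0,85],[1.96,0.1,0,0,0,0,70],[1.96,0.1,0,0,0,0,62],[1.96,0.1,0,0,0,0,56],[1.96,0.1,0,0,0,0,54],[1.96,0.1,0,0,0,0,54],[1.96,0.1,0,0,0,0,54]], "squeeze": 20}}

```text
time: 4.0
ee_pos: [0.4327, 0.24, 0.0528]
orientation: [0.708, 0.0, 0.707, 0.0]
wrist_force: [-0.9, -0.8, 9.9]
grip_width: 0.689
```

```bash
python3 - <<'E'
from h import *
rows([.432,.239,.20],tool([1,0,0]))
E
```

```text
pos [0.4327 0.24   0.0528] axes x [ 0.002  0.    -1.   ] z [ 1.    -0.     0.002] shift [-5.889 -0.036 -0.018] rot [-0.     0.002 -0.   ] t 4.0 w 0.6886661595173809 F [-0.9 -0.8  9.9] q [-0.17  0.63 -0.54  2.03  0.54  0.62 -1.08]
```

>>> {"fn": "arm_command", "kwargs": {"commands": [[-0.3,0,0,0,0,0,54],[-0.8,0,0,0,0,0,54],[-1.5,0,0,0,0,0,54],[-2.5,0,0,0,0,0,54],[-4,0,0,0,0,0,54],[-6,0,0,0,0,0,54],[-6,0,0,0,0,0,54],[-6,0,0,0,0,0,54],[-6,0,0,0,0,0,54]], "squeeze": 30}}

```text
time: 4.9
ee_pos: [0.4313, 0.2388, 0.201]
orientation: [0.707, -0.0, 0.708, -0.0]
wrist_force: [0.6, 0.1, -0.4]
grip_width: 0.682
```

```bash
python3 - <<'E'
from h import *
rows([.519,-.327,.20],tool([1,0,0]))
a=snap('scene'); 
S=cv2.resize(a['img'][140:280,280:400],None,fx=4,fy=4,interpolation=cv2.INTER_CUBIC); save(S,'c5.png')
E
```

```text
pos [0.4313 0.2388 0.201 ] axes x [-0.001 -0.001 -1.   ] z [ 1.    -0.    -0.001] shift [  0.06  -22.632   3.509] rot [-0.    -0.001  0.001] t 4.9 w 0.6821423473643445 F [ 0.6  0.1 -0.4] q [-0.02  0.4  -0.7   1.94  0.32  0.92 -0.89]
```

View pics/c5.png

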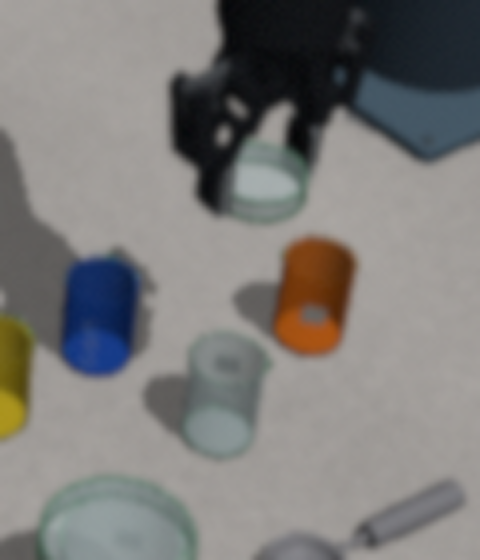

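The dish is held level at crop (265,185), and the beaker stays standing, uncovered, with its mouth at (228,358). Carrying the dish to the tray.

>>> {"fn": "arm_command", "kwargs": {"commands": [[0,-1,0.2,0,0,0,54],[0,-2.5,0.4,0,0,0,54],[0,-4,0.6,0,0,0,54],[0,-5.5,0.8,0,0,0,54],[0,-7,1,0,0,0,54],[0,-8.5,1.3,0,0,0,54],[0,-10,1.5,0,0,0,54],[0,-11.5,1.8,0,0,0,54],[0,-13,2,0,0,0,54],[0,-14.5,2.2,0,0,0,54],[0,-16,2.4,0,0,0,54],[0,-17,2.5,0,0,0,54]]}}

```text
time: 6.15
ee_pos: [0.4934, -0.1883, 0.2]
orientation: [0.706, 0.001, 0.708, -0.001]
wrist_force: [-0.2, -0.8, -0.3]
grip_width: 0.688
```

>>> {"fn": "arm_command", "kwargs": {"commands": [[0,-1.2,0.2,0,0,0,54],[0,-2.4,0.4,0,0,0,54],[0,-3.6,0.6,0,0,0,54],[0,-4.8,0.8,0,0,0,54],[0,-5.6,1,0,0,0,54],[1.5,-5.6,1,0,0,0,54],[3,-5.6,1,0,0,0,54],[4.5,-5.6,1,0,0,0,54],[6,-5.6,1,0,0,0,54],[6,-5.6,1,0,0,0,54]]}}

```text
time: 7.15
ee_pos: [0.5146, -0.3228, 0.0453]
orientation: [0.703, 0.002, 0.711, 0.002]
wrist_force: [-0.4, -0.4, -1.4]
grip_width: 0.685
```

```bash
python3 - <<'E'
from h import *
rows([.519,-.327,0],tool([1,0,0]))
a=snap('scene'); 
S=cv2.resize(a['img'][100:240,145:285],None,fx=4,fy=4,interpolation=cv2.INTER_CUBIC); save(S,'c6.png')
E
```

```text
pos [ 0.5146 -0.3228  0.0453] axes x [-0.011  0.006 -1.   ] z [ 1.     0.001 -0.011] shift [ 1.808 -0.18   0.197] rot [ 0.001 -0.011 -0.006] t 7.15 w 0.6854156710107581 F [-0.4 -0.4 -1.4] q [ 0.78  0.76 -0.41  1.73  0.42  0.75  0.16]
```

View pics/c6.png

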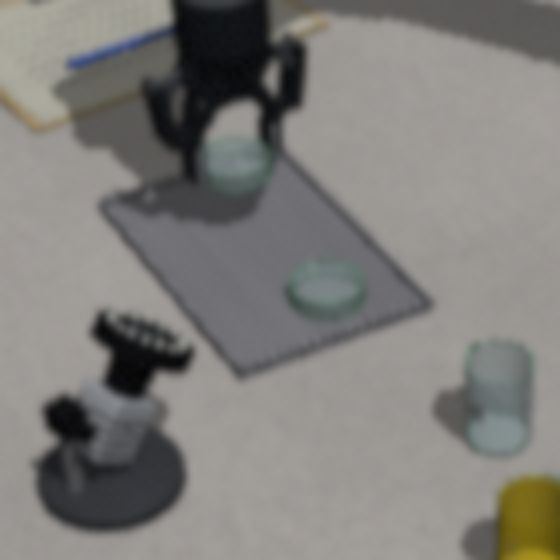

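The dish is held over the free half at crop (235,165), clear of the rim and the other dish. Lowering.

>>> {"fn": "arm_command", "kwargs": {"commands": [[0.5,0,0,0,0,0,54],[0.9,0,0,0,0,0,54],[1.2,0,0,0,0,0,54],[1.5,0,0,0,0,0,54],[1.6,0,0,0,0,0,54],[1.6,0,0,0,0,0,54],[1.6,0,0,0,0,0,54]]}}

```text
time: 7.9
ee_pos: [0.5197, -0.3256, 0.0118]
orientation: [0.707, -0.0, 0.707, -0.0]
wrist_force: [0.1, 0.5, -0.3]
grip_width: 0.686
```

>>> {"fn": "arm_command", "kwargs": {"commands": [[0.1,0,0,0,0,0,54],[0.2,0,0,0,0,0,54],[0.25,0,0,0,0,0,54],[0.25,0,0,0,0,0,54]]}}

```text
time: 8.3
ee_pos: [0.5193, -0.3254, 0.005]
orientation: [0.707, 0.0, 0.707, 0.0]
wrist_force: [-0.4, -0.4, -0.7]
grip_width: 0.69
```

Not in contact yet; continuing in 2 mm steps.

>>> {"fn": "arm_command", "kwargs": {"commands": [[0.08,0,0,0,0,0,54],[0.16,0,0,0,0,0,54],[0.16,0,0,0,0,0,54]]}}

```text
time: 8.6
ee_pos: [0.5193, -0.3254, 0.0009]
orientation: [0.707, 0.0, 0.707, 0.0]
wrist_force: [-0.4, -0.1, 0.3]
grip_width: 0.69
```

>>> {"fn": "arm_command", "kwargs": {"commands": [[0.08,0,0,0,0,0,54],[0.08,0,0,0,0,0,54]]}}

```text
time: 8.8
ee_pos: [0.5195, -0.3255, -0.0008]
orientation: [0.707, -0.0, 0.707, -0.0]
wrist_force: [0.6, 0.2, 0.5]
grip_width: 0.687
```

>>> {"fn": "arm_command", "kwargs": {"commands": [[0.08,0,0,0,0,0,54],[0.08,0,0,0,0,0,54]]}}

```text
time: 9.0
ee_pos: [0.5196, -0.3256, -0.0011]
orientation: [0.707, -0.0, 0.707, -0.0]
wrist_force: [-2.9, 2.1, 15.1]
grip_width: 0.69
```

Contact felt (15 N). I ease off slightly, open gently and rise.

>>> {"fn": "arm_command", "kwargs": {"commands": [[-0.04,0,0,0,0,0,54],[-0.04,0,0,0,0,0,64],[-0.04,0,0,0,0,0,75],[-0.04,0,0,0,0,0,85],[-0.04,0,0,0,0,0,85],[-0.8,0,0,0,0,0,85],[-2.5,0,0,0,0,0,85],[-4.5,0,0,0,0,0,85],[-6.5,0,0,0,0,0,85],[-8,0,0,0,0,0,85],[-8,0,0,0,0,0,85]]}}

```text
time: 10.1
ee_pos: [0.5231, -0.3268, 0.2049]
orientation: [0.711, -0.002, 0.704, -0.002]
wrist_force: [-0.1, 0.5, -0.8]
grip_width: 0.995
```

```bash
python3 - <<'E'
from h import *
rows([.434,.24,.2],tool([1,0,0]))
a=snap('scene');b=snap('top')
S=cv2.resize(a['img'][100:240,145:285],None,fx=4,fy=4,interpolation=cv2.INTER_CUBIC)
T=cv2.resize(a['img'][200:275,300:370],None,fx=3,fy=3,interpolation=cv2.INTER_CUBIC)
B=cv2.resize(b['img'][200:255,170:225],None,fx=4,fy=4,interpolation=cv2.INTER_CUBIC)
o=np.zeros((560,800,3),np.uint8);o[:,:560]=S;o[:225,570:780]=T;o[240:460,570:790]=B
save(o,'c7.png')
E
```

```text
pos [ 0.5231 -0.3268  0.2049] axes x [ 0.01  -0.006 -1.   ] z [1.   0.   0.01] shift [ 0.027 22.674 -3.562] rot [0.    0.01  0.006] t 10.1 w 0.9947101156081155 F [-0.1  0.5 -0.8] q [ 0.84  0.55 -0.5   1.64  0.31  1.01  0.24]
```

View pics/c7.png

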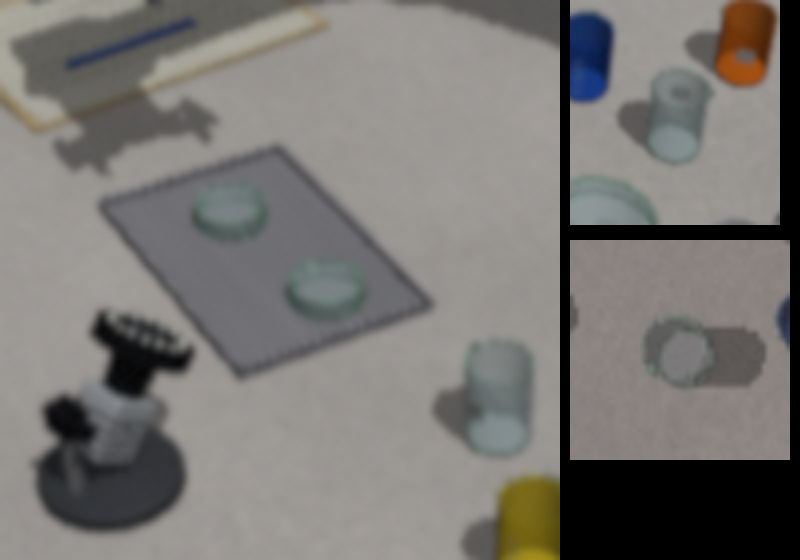

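The dish lies flat in the free half at crop (231,212). The beaker's floor is at scene (335,247.7) and top (198.7,228.7). I measure it now and start travelling back.

```bash
python3 - <<'E'
from h import *
z=np.load('v0.npz'); C=lambda n:{k[2:]:z[k] for k in z.files if k.startswith(n)}
a=C('s_');b=C('t_')
print(onplane(a,335,247.7,.0025),onplane(b,198.7,228.7,.0025))
print('dish', onplane(a,145+231/4,100+212/4,.011))
E
```

```text
[0.43046132 0.24210618 0.0025    ] [0.4330903  0.23932837 0.0025    ]
dish [ 0.51860086 -0.32175645  0.011     ]
```

>>> {"fn": "arm_command", "kwargs": {"commands": [[0,1.2,-0.2,0,0.01,0,85],[0,2.8,-0.5,0,0.01,0,85],[0,4.5,-0.7,0,0.01,0,85],[0,6.2,-1,0,0.01,0,85],[0,8,-1.3,0,0,0,85],[0,9.8,-1.6,0,0,0,85],[0,11.5,-1.8,0,0,0,85],[0,13.2,-2.1,0,0,0,85],[0,15,-2.4,0,0,0,85],[0,16.7,-2.6,0,0,0,85],[0,18.3,-2.9,0,0,0,85],[0,19.5,-3.1,0,0,0,85]]}}

```text
time: 11.4
ee_pos: [0.44, 0.1643, 0.1965]
orientation: [0.706, -0.001, 0.708, 0.001]
wrist_force: [1.6, -1.0, 0.3]
grip_width: 0.993
```

>>> {"fn": "arm_command", "kwargs": {"commands": [[0,1,-0.1,0,0,0,85],[0,2,-0.2,0,0,0,85],[0,2.9,-0.3,0,0,0,85],[0,2.9,-0.3,0,0,0,85],[0,2.9,-0.3,0,0,0,85]]}}

```text
time: 11.9
ee_pos: [0.4335, 0.2341, 0.1964]
orientation: [0.706, -0.001, 0.708, 0.0]
wrist_force: [-0.3, -0.0, 0.4]
grip_width: 0.996
```

```bash
python3 - <<'E'
from h import *
rows([.434,.24,.02],tool([1,0,0]))
E
```

```text
pos [0.4335 0.2341 0.1964] axes x [-0.002 -0.001 -1.   ] z [ 1.     0.001 -0.002] shift [7.054 0.245 0.034] rot [ 0.001 -0.002  0.001] t 11.9 w 0.9955138332153409 F [-0.3 -0.   0.4] q [-0.02  0.4  -0.7   1.95  0.33  0.91 -0.88]
```

>>> {"fn": "arm_command", "kwargs": {"commands": [[1,0.24,0,0,0,0,85],[2.5,0.24,0,0,0,0,85],[4,0.24,0,0,0,0,85],[5.5,0.24,0,0,0,0,85],[6.5,0.24,0,0,0,0,85],[7.05,0.24,0,0,0,0,85],[7.05,0.24,0,0,0,0,85],[7.05,0.24,0,0,0,0,70],[7.05,0.24,0,0,0,0,60],[7.05,0.24,0,0,0,0,52],[7.05,0.24,0,0,0,0,44],[7.05,0.24,0,0,0,0,44]], "squeeze": 30}}

```text
time: 13.1
ee_pos: [0.4351, 0.2408, 0.0223]
orientation: [0.708, 0.0, 0.707, 0.0]
wrist_force: [-1.2, -1.2, 8.0]
grip_width: 0.583
```

>>> {"fn": "arm_command", "kwargs": {"commands": [[0,0,0,0,0,0,44],[0,0,0,0,0,0,44],[-0.3,0,0,0,0,0,44],[-0.8,0,0,0,0,0,44],[-1.6,0,0,0,0,0,44],[-3,0,0,0,0,0,44],[-4.5,0,0,0,0,0,44],[-6,0,0,0,0,0,44],[-8,0,0,0,0,0,44],[-10,0,0,0,0,0,44],[-10.4,0,0,0,0,0,44],[-10.4,0,0,0,0,0,44]], "squeeze": 40}}

```text
time: 14.3
ee_pos: [0.4353, 0.2411, 0.2834]
orientation: [0.709, 0.001, 0.705, 0.0]
wrist_force: [0.1, -0.4, -1.0]
grip_width: 0.576
```

```bash
python3 - <<'E'
from h import *
a=snap('scene');S=cv2.resize(a['img'][90:290,250:400],None,fx=3,fy=3,interpolation=cv2.INTER_CUBIC); save(S,'c8.png')
n=np.array([-.56,-.124,.819]);n/=np.linalg.norm(n); lens=np.array([.697,-.103,.112])
# beaker bottom lay 20 mm below TCP along tool x at the grasp
o=arm.get_obs()
tgt=lens+.15*n+.020*n
print('target TCP',tgt); rows(tgt,tool([.976,.216,0],-n))
E
```

```text
target TCP [ 0.60178748 -0.12408277  0.25124831]
pos [0.4343 0.2402 0.2813] axes x [ 0.001 -0.    -1.   ] z [ 1.    -0.     0.001] shift [  1.216 -14.569   6.7  ] rot [-0.211 -0.607  0.067] t 14.35 w 0.5759891535616063 F [-0.5 -0.3 -1.2] q [ 0.04  0.3  -0.76  1.85  0.24  1.08 -0.81]
```

View pics/c8.png

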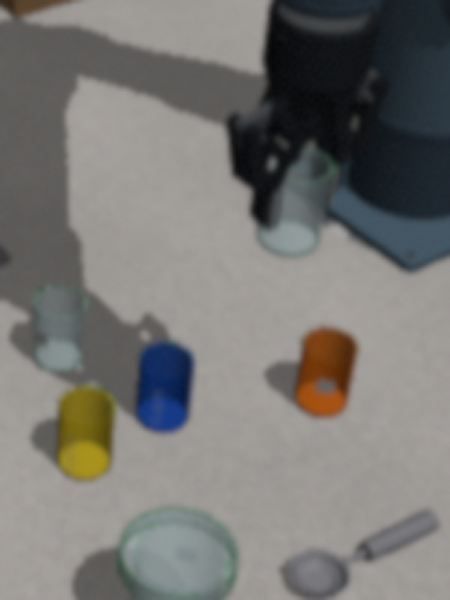

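The beaker is upright in the fingers with its bottom at crop (290,238). Swinging it over to the lens, tilting on the way.

>>> {"fn": "arm_command", "kwargs": {"commands": [[0,-1,0.3,0,0,0,44],[0,-2.3,0.8,0,0,0,44],[0,-3.8,1.3,0,0,0,44],[0,-5.3,1.9,0,0,0,44],[0,-6.8,2.5,-0.03,-0.08,0.01,44],[0,-8.3,3.2,-0.05,-0.15,0.02,44],[0,-9.8,4,-0.08,-0.22,0.025,44],[0,-11.2,4.8,-0.1,-0.29,0.03,44],[0,-12.5,5.4,-0.13,-0.37,0.04,44],[0,-13.4,6,-0.15,-0.44,0.05,44],[0,-14,6.3,-0.18,-0.52,0.06,44],[0,-14.5,6.6,-0.21,-0.6,0.065,44]]}}

```text
time: 15.55
ee_pos: [0.5982, -0.123, 0.2788]
orientation: [0.88, -0.05, 0.463, 0.096]
wrist_force: [-0.4, -0.4, -1.5]
grip_width: 0.577
```

```bash
cat > f.py <<'E'
from h import *
n=np.array([-.56,-.124,.819]);n/=np.linalg.norm(n); lens=np.array([.697,-.103,.112])
tgt=lens+.171*n
rows(tgt,tool([.976,.216,0],-n))
E
python3 f.py
```

```text
pos [ 0.5982 -0.123   0.2788] axes x [ 0.553  0.122 -0.824] z [0.805 0.177 0.566] shift [ 0.941 -0.075 -0.516] rot [-0.001 -0.009  0.   ] t 15.55 w 0.5771298618410887 F [-0.4 -0.4 -1.5] q [ 0.99  0.3  -0.82  2.03 -0.11  0.35  0.56]
```

>>> {"fn": "arm_command", "kwargs": {"commands": [[0.4,-0.04,-0.2,0,0,0,44],[0.94,-0.08,-0.5,0,-0.01,0,44],[0.94,-0.08,-0.5,0,-0.01,0,44],[0.94,-0.08,-0.5,0,-0.01,0,44],[0.94,-0.08,-0.5,0,-0.01,0,44]]}}

```text
time: 16.05
ee_pos: [0.6032, -0.1219, 0.2549]
orientation: [0.882, -0.05, 0.458, 0.097]
wrist_force: [0.1, 0.7, -1.0]
grip_width: 0.579
```

```bash
python3 f.py; python3 - <<'E'
from f import *
a=snap('scene');b=snap('top')
for c in(a,b):
    print('lens',proj(c,lens).round(1),'bottom',proj(c,lens+.15*n).round(1),'mouth',proj(c,lens+.22*n).round(1))
A=cv2.resize(a['img'][80:240,130:270],None,fx=3.5,fy=3.5,interpolation=cv2.INTER_CUBIC)
B=cv2.resize(b['img'][110:220,260:340],None,fx=3.5,fy=3.5,interpolation=cv2.INTER_CUBIC)
o=np.zeros((560,780,3),np.uint8);o[:,:490]=A;o[:385,500:780]=B;save(o,'c9.png')
E
```

```text
pos [ 0.6032 -0.1219  0.2549] axes x [ 0.561  0.124 -0.818] z [0.799 0.177 0.575] shift [ 0.035 -0.073 -0.145] rot [ 0.001  0.001 -0.   ] t 16.05 w 0.5785920751179044 F [ 0.1  0.7 -1. ] q [ 0.95  0.34 -0.8   2.06 -0.08  0.28  0.55]
pos [ 0.6032 -0.1219  0.2549] axes x [ 0.561  0.124 -0.818] z [0.799 0.177 0.575] shift [ 0.035 -0.073 -0.145] rot [ 0.001  0.001 -0.   ] t 16.05 w 0.5785920751179044 F [ 0.1  0.7 -1. ] q [ 0.95  0.34 -0.8   2.06 -0.08  0.28  0.55]
lens [181.5 181.6] bottom [202.6 131. ] mouth [212.7 106.6]
lens [305.5 139.8] bottom [316.1 154.8] mouth [321.9 162.8]
```

View pics/c9.png

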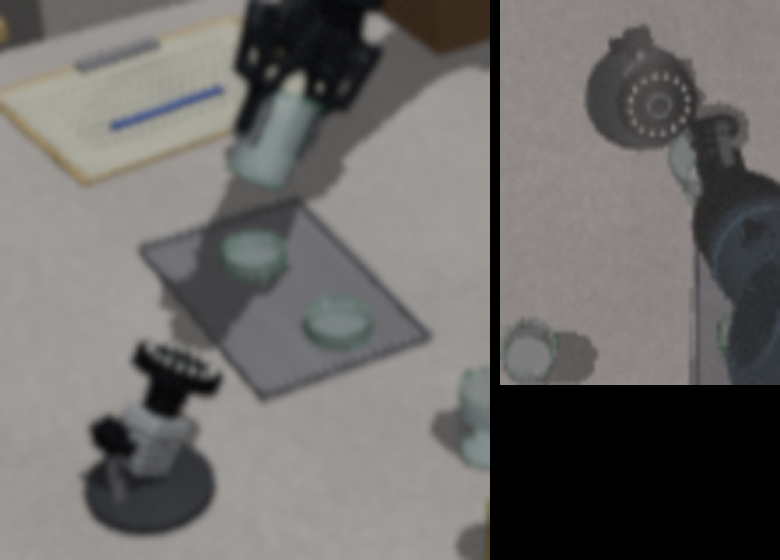

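The beaker is held tilted before the lens: bottom centre seen at scene (203.7,127), against (202.6,131) expected, so slightly high or far. I check it with range points.

```bash
python3 - <<'E'
from f import *
a=snap('scene');b=snap('top')
M=np.c_[np.cross([0.216,-.976,0],n),[.216,-.976,0],n]
def L(p): return ((p-lens)@M).round(3)
for u,v in [(203.7,127),(200,124),(204,124),(207,127),(204,130),(202,120),(208,117),(212,112)]:
    print((u,v),pt(a,u,v).round(3),L(pt(a,u,v)))
for u,v in[(312,155),(313,152),(311,158),(314,150)]: print('top',(u,v),pt(b,u,v).round(3),L(pt(b,u,v)))
# bottom centre on the axis: ray closest to the lens axis
o,d=ray(a,203.7,127); A=np.c_[n,-d]; s=np.linalg.lstsq(A,o-lens,rcond=None)[0]; print('closest',s[0],np.linalg.norm(A@s-(o-lens)))
E
```

```text
pos [ 0.6033 -0.1225  0.2552] axes x [ 0.562  0.124 -0.818] z [0.799 0.177 0.575] shift [ 0.048 -0.049 -0.151] rot [0.001 0.002 0.001] t 16.15 w 0.5743852718408342 F [-0.4 -0.2 -0. ] q [ 0.95  0.34 -0.8   2.06 -0.08  0.28  0.55]
(203.7, 127) [ 0.617 -0.105  0.258] [-0.02  -0.016  0.164]
(200, 124) [ 0.624 -0.112  0.265] [-0.027 -0.007  0.168]
(204, 124) [ 0.617 -0.102  0.268] [-0.026 -0.018  0.172]
(207, 127) [ 0.613 -0.094  0.261] [-0.02  -0.026  0.168]
(204, 130) [ 0.618 -0.102  0.25 ] [-0.016 -0.018  0.157]
(202, 120) [ 0.618 -0.111  0.276] [-0.029 -0.009  0.179]
(208, 117) [ 0.602 -0.107  0.281] [-0.02  -0.017  0.193]
(212, 112) [ 0.588 -0.108  0.291] [-0.015 -0.018  0.208]
top (312, 155) [ 0.6   -0.106  0.278] [-0.017 -0.018  0.191]
top (313, 152) [ 0.609 -0.109  0.277] [-0.023 -0.014  0.185]
top (311, 158) [ 0.591 -0.103  0.278] [-0.011 -0.023  0.195]
top (314, 150) [ 0.609 -0.109  0.296] [-0.034 -0.013  0.201]
closest 0.16106316549122315 0.0013348102287662365
```

Range points lie on the 25 mm wall about the axis, with a bias of about 4 mm, and the bottom is about 158 mm from the lens. Applying a small correction.

>>> {"fn": "arm_command", "kwargs": {"commands": [[0.15,-0.03,-0.08,0,0,0,44],[0.3,-0.05,-0.16,0,0,0,44],[0.3,-0.05,-0.16,0,0,0,44],[0.3,-0.05,-0.16,0,0,0,44],[0.3,-0.05,-0.16,0,0,0,44],[0.3,-0.05,-0.16,0,0,0,44],[0.3,-0.05,-0.16,0,0,0,44],[0.3,-0.05,-0.16,0,0,0,44]]}}

```text
time: 17.05
ee_pos: [0.6041, -0.1243, 0.2462]
orientation: [0.882, -0.05, 0.458, 0.096]
wrist_force: [0.1, 0.4, -0.1]
grip_width: 0.578
```

```bash
python3 - <<'E'
from f import *
a=snap('scene')
A=cv2.resize(a['img'][80:240,130:270],None,fx=3.5,fy=3.5,interpolation=cv2.INTER_CUBIC);save(A,'c10.png')
print('bottom .15 ->',((proj(a,lens+.15*n)-[130,80])*3.5).round(), 'mouth',((proj(a,lens+.22*n)-[130,80])*3.5).round(),arm.get_obs()['joint_vel'].round(3))
E
```

```text
pos [ 0.6041 -0.1243  0.2462] axes x [ 0.561  0.123 -0.818] z [0.799 0.176 0.575] shift [-0.256  0.027  0.043] rot [-0.001  0.001  0.001] t 17.05 w 0.5783701852102684 F [ 0.1  0.4 -0.1] q [ 0.94  0.36 -0.78  2.06 -0.07  0.27  0.54]
bottom .15 -> [254. 179.] mouth [290.  93.] [-0.    -0.     0.001  0.001 -0.001 -0.    -0.001]
```

View pics/c10.png

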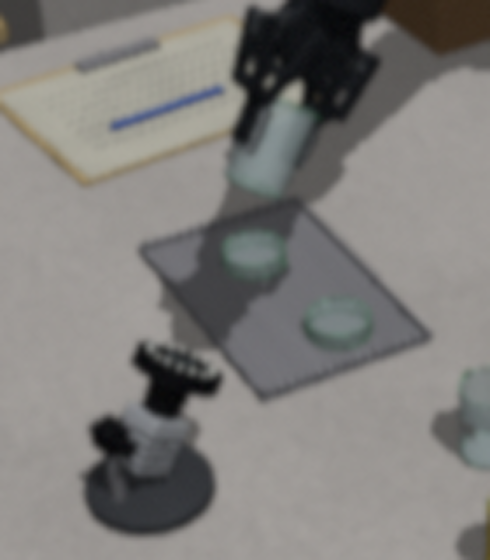

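The bottom is now at about crop (258,176), against (254,179) predicted for 150 mm on the axis. The dish lies flat in the tray, and the arm is still. Handing in.

```bash
python3 -c "
from h import *
print(arm.finish_job())"
```

```text
the job is handed in; nothing more can be done
None
```

The job is handed in at about 17 s of the 72 s allowed, with the beaker still held in front of the inspection camera; no verdict was reported.

- **Dish:** I took it off the small beaker and lowered it into the free half of the tray until I felt contact at about 15 N, then let go. Pictures show it lying flat near (0.519, -0.322), about 5 mm from the centre of that half.
- **Beaker:** I gripped it from above at 40 N and turned it so its bottom faces the lens.
    - **Tool pose:** the last reading puts the bottom about 145 mm from the lens. The offset from the axis is about 1 mm and the angle error is below 0.01 rad.
    - **Last picture:** it shows the bottom about 1 pixel from its predicted spot, and the joints are at rest.
- **Other objects:** in the later pictures they look unmoved, and the camera was not touched.

**Checks that disagreed:**
- Before the final correction, the picture put the bottom at about 161 mm and the tool pose at about 153 mm, so I moved it 7.5 mm closer. That leaves it at about 145 to 155 mm, inside the 125 to 175 mm allowed.
- The beaker's edge in the picture looked about 3° off the computed axis, which is well within the 0.2 rad allowed.
- The scene and top camera views differed by up to about 8 mm when locating objects, more than the 2 mm calibration; I used values between the two.

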